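# Close the craft pots from the stack of lids

### The job

The decoration session is over and the four craft pots stand open. Take the stack of lids apart and close each pot with the lid of its own colour and size, seated flat with its spigot down inside the mouth. Do not tip or shift the pots or the glue bottle that stands among them.

Things in the scene. Friction and masses are not known exactly. Their poses are not given: they have to be found in the camera images.
- lidmid_red (a point): Centre of the largest lid: round wooden disc 68 mm across, 18 mm thick, its top 8 mm and flat top painted red, with a tapered wooden spigot 8 mm deep under it (42 mm across at its foot, 52 mm at the disc); 26 mm tall in all. This point is 13 mm above the spigot's foot; the disc spans 5 mm below to 13 mm above it. z up. Bottom of the stack, spigot on the table. About 55 g.
- lidmid_blue (a point): Centre of the second largest lid: round wooden disc 59 mm across, 18 mm thick, its top 8 mm and flat top painted blue, with a tapered wooden spigot 8 mm deep under it (33 mm across at its foot, 43 mm at the disc); 26 mm tall in all. This point is 13 mm above the spigot's foot; the disc spans 5 mm below to 13 mm above it. z up. Starts centred (about 2 mm) on the flat top of the red lid. About 44 g.
- lidmid_yellow (a point): Centre of the second smallest lid: round wooden disc 50 mm across, 18 mm thick, its top 8 mm and flat top painted yellow, with a tapered wooden spigot 8 mm deep under it (24 mm across at its foot, 34 mm at the disc); 26 mm tall in all. This point is 13 mm above the spigot's foot; the disc spans 5 mm below to 13 mm above it. z up. Starts centred (about 2 mm) on the flat top of the blue lid. About 34 g.
- lidmid_green (a point): Centre of the smallest lid: round wooden disc 41 mm across, 18 mm thick, its top 8 mm and flat top painted green, with a tapered wooden spigot 8 mm deep under it (15 mm across at its foot, 25 mm at the disc); 26 mm tall in all. This point is 13 mm above the spigot's foot; the disc spans 5 mm below to 13 mm above it. z up. Starts centred (about 2 mm) on the flat top of the yellow lid. About 25 g.
- mouth_red (a point): Centre of the mouth, at rim height, of the largest pot: open round red-painted tin 62 mm tall, 62 mm across outside (mouth 56 mm across), upright and loose on the table, part filled with craft bits. z up. The red lid seats with its spigot in the mouth, its disc flat on the rim (overhang 3 mm) and its centre point 5 mm above this point.
- mouth_blue (a point): Centre of the mouth, at rim height, of the second largest pot: open round blue-painted tin 58 mm tall, 53 mm across outside (mouth 47 mm across), upright and loose on the table, part filled with craft bits. z up. The blue lid seats with its spigot in the mouth, its disc flat on the rim (overhang 3 mm) and its centre point 5 mm above this point.
- mouth_yellow (a point): Centre of the mouth, at rim height, of the second smallest pot: open round yellow-painted tin 54 mm tall, 44 mm across outside (mouth 38 mm across), upright and loose on the table, part filled with craft bits. z up. The yellow lid seats with its spigot in the mouth, its disc flat on the rim (overhang 3 mm) and its centre point 5 mm above this point.
- mouth_green (a point): Centre of the mouth, at rim height, of the smallest pot: open round green-painted tin 50 mm tall, 35 mm across outside (mouth 29 mm across), upright and loose on the table, part filled with craft bits. z up. The green lid seats with its spigot in the mouth, its disc flat on the rim (overhang 3 mm) and its centre point 5 mm above this point.
- glue_mid (a point): Centre, half-way up, of a white glue bottle with a black nozzle, 33 mm across and 100 mm tall, standing upright and loose among the pots; to be left standing. z is up.

How it is judged:
At the end, for the whole second after the job is handed in: Each of the four lids lies on the pot of its own colour: centred within 6 mm, its centre 2 to 7.5 mm above the rim plane (5 mm when seated) and level with the pot to within 0.08 rad, spigot down, at rest; the pots stand upright (horizontal distance between lidmid_red and mouth_red below 0.006 m and z of lidmid_red in the frame of mouth_red between 0.002 and 0.0075 m and angle between the z axis of lidmid_red and the z axis of mouth_red, either way round below 0.08 rad and z of mouth_red in the frame of lidmid_red below 0 m and angle between each of mouth_red, mouth_blue, mouth_yellow, mouth_green's own z axis and vertical below 0.08 rad and linear speed of each of lid_red, lid_blue, lid_yellow, lid_green below 0.02 m/s and horizontal distance between lidmid_blue and mouth_blue below 0.006 m and z of lidmid_blue in the frame of mouth_blue between 0.002 and 0.0075 m and angle between the z axis of lidmid_blue and the z axis of mouth_blue, either way round below 0.08 rad and z of mouth_blue in the frame of lidmid_blue below 0 m and horizontal distance between lidmid_yellow and mouth_yellow below 0.006 m and z of lidmid_yellow in the frame of mouth_yellow between 0.002 and 0.0075 m and angle between the z axis of lidmid_yellow and the z axis of mouth_yellow, either way round below 0.08 rad and z of mouth_yellow in the frame of lidmid_yellow below 0 m and horizontal distance between lidmid_green and mouth_green below 0.006 m and z of lidmid_green in the frame of mouth_green between 0.002 and 0.0075 m and angle between the z axis of lidmid_green and the z axis of mouth_green, either way round below 0.08 rad and z of mouth_green in the frame of lidmid_green below 0 m); the robot touches nothing.
It fails at once if the red pot is tipped by more than 20 degrees or shifted by more than 40 mm (angle between mouth_red's own z axis and vertical above 0.35 rad or distance of mouth_red from where it was at the start of the episode above 0.04 m).
It fails at once if the blue pot is tipped by more than 20 degrees or shifted by more than 40 mm (angle between mouth_blue's own z axis and vertical above 0.35 rad or distance of mouth_blue from where it was at the start of the episode above 0.04 m).
It fails at once if the yellow pot is tipped by more than 20 degrees or shifted by more than 40 mm (angle between mouth_yellow's own z axis and vertical above 0.35 rad or distance of mouth_yellow from where it was at the start of the episode above 0.04 m).
It fails at once if the green pot is tipped by more than 20 degrees or shifted by more than 40 mm (angle between mouth_green's own z axis and vertical above 0.35 rad or distance of mouth_green from where it was at the start of the episode above 0.04 m).
It fails at once if the glue bottle is tipped by more than 20 degrees or shifted by more than 40 mm (angle between glue_mid's own z axis and vertical above 0.35 rad or distance of glue_mid from where it was at the start of the episode above 0.04 m).
It also fails if it takes over 102 s, if anything falls off the work surface, if the arm or the gripper's body presses on something with over 40 N, if the wrist force passes 120 N, or if a joint passes its speed limit or range.

### The arm

A 6-joint arm with a two-finger parallel gripper is mounted at the origin on the work surface. World frame = base frame: x ahead of the robot, y to its left, z up, the work surface at z = 0. Lengths are in m, angles in rad, forces in N, time in s.
With the tool pointing down it reaches from about 0.25 to 0.775 m from the base axis. Payload 4 kg.
Tool frame: the origin (TCP) lies at the very end of the fingers, on their centre line; the grasp point (between the pads) lies 19 mm behind it; z points along the fingers, y is the direction in which the jaws open and shut (so a half turn about z gives the same grasp; the last joint's range is limited). The gripper opens to 85 mm and grips with 20 to 120 N. Pads are 22 mm wide; open, the fingers measure 114 mm over their backs; the gripper's body (76 mm by 85 mm) begins 54 mm behind the grasp point. The pads swing forward as they close: fully open they stand 13 mm farther back than shut.
Start: joints at [1.015, 0.087, 1.371, -0, 1.684, -0.103], TCP at [0.241, 0.495, 0.207] pointing down, gripper open.
Joint ranges: [-3.1, 3.1], [-0.76, 2.03], [0.27, 2.55], [-1.08, 4.22], [0.17, 2.65], [-2.57, 2.57]. Speed limits (rad/s): [2.79, 2.79, 3.14, 3.14, 3.14, 3.14].

### API

Orientations are given as a rotation vector (axis times angle).
In Python, from rig import manip, optics, hand_in gives the robot as it stands.
- The arm moves only by the shell command python3 -m handwheel 'ROWS' [FORCE]. ROWS is JSON, a list of rows, each a list of 3 entries, a list of its own where there are three numbers: the finger opening in cm, from 0 to 8.54, then the shift along the world's x, y, z in cm, then the turn, a rotation vector about the world's x, y, z in degrees. In form: [[hand, [tx, ty, tz], [rx, ry, rz]], ...]. A call has 1 to 12 rows; each row shifts and turns the commanded pose from where the row before left it; what a row does not reach is not made up. A row lasts 1/8 s, in which the tool goes at most 62.5 mm and 10.7 degrees, less where a joint would pass 70% of its speed; a pose out of reach is approached as far as the arm can. A call with a gripper value outside its range is refused whole. The fingers move at their own pace and stop on an object; FORCE is the grip in N (left out, the last holds). Time passes only in rows, so rows that do not move let the fingers close. It gives the time, the measured TCP pose, the force and the opening at its end, in the units of the state.
- manip.state(): the state, without advancing time (a new reading comes with each control period).
- optics.capture(name): name is "side" or "top"; returns a dict with "frame" (400x640x3 uint8, red, green, blue), "vertical_fov" (degrees; the focal length in pixels is half the picture's height over the tangent of half this angle, whatever the lens; pixels are square), "cx", "cy" (the principal point, pixels), "origin" and "attitude" of the camera in the world. Camera axes: x right, y down, z forward; pixel columns grow to the right and rows downward; lengths in m; the calibration is good to about 2 mm. A picture is of the moment at which its call begins. There is no depth.
- hand_in(): hands the job in, once; it reports no verdict.
The state is a dict: "time": time; "joint_pos": joint angles; "joint_velocities": joint speeds; "joint_torque": joint torques, N m; "tool_pos": TCP position; "tool_rot": TCP orientation; "force": force on the tool from outside, world axes, zero at the start; "torque": the same for the moment, N m; "gripper_width": finger opening in m.
Only numpy, scipy, OpenCV 4.12 (cv2) and the standard library are available. Lean on these libraries where they do the work, as an engineer would, in place of code of your own. Each camera call takes 0.05 s, during which the arm holds its last target. There are 200 camera calls.

## Working session

There is one attempt and no reset: what is moved stays moved. The work goes in short steps, Python scripts to look and compute and a shell command to move; the robot and the scene stay as the last step left them, time stands still between calls to the robot, and variables do not carry over. Pictures are saved under pics/ and viewed, about 12 in all and at most 16, crops included, and the job is handed in when it is done.

```bash
ls; mkdir -p pics
python3 - <<'E'
from rig import manip, optics
import cv2
s=manip.state();print(s)
for n in("top","side"):
    c=optics.capture(n);cv2.imwrite(f"pics/{n}0.png",c["frame"][:,:,::-1])
    print({k:v for k,v in c.items() if k!="frame"})
E
```

```text
pics
{'time': 0.0, 'joint_pos': array([ 1.01489155e+00,  8.79667590e-02,  1.37228890e+00,  5.02415574e-05,
        1.68360189e+00, -1.03105550e-01]), 'joint_velocities': array([-0.00125989,  0.00103797, -0.00059402, -0.00136288,  0.00066423,
        0.00039992]), 'joint_torque': array([-9.84126018e-04, -3.51884615e+01, -3.13261878e+01, -1.73119643e-04,
        1.12644851e-02, -6.26558986e-06]), 'tool_pos': array([0.24031025, 0.49410002, 0.20621519]), 'tool_rot': array([-0.70501073, -3.06066205,  0.00334008]), 'force': array([-1.13684079,  0.17084989,  0.07069752]), 'torque': array([0.01286445, 0.00342771, 0.00638989]), 'gripper_width': 0.08529899936298861}
{'vertical_fov': 54.51955007407979, 'cx': 321.1975476755419, 'cy': 196.1890664864286, 'origin': array([ 0.40612061, -0.01002873,  0.90232103]), 'attitude': array([-2.15640376,  2.10875516, -0.12637169])}
{'vertical_fov': 51.367889350434304, 'cx': 327.1851035407989, 'cy': 196.0914705517003, 'origin': array([ 0.16899582, -0.56079825,  0.55431115]), 'attitude': array([-2.11278277,  0.63221577, -0.33683185])}
```

View pics/top0.png

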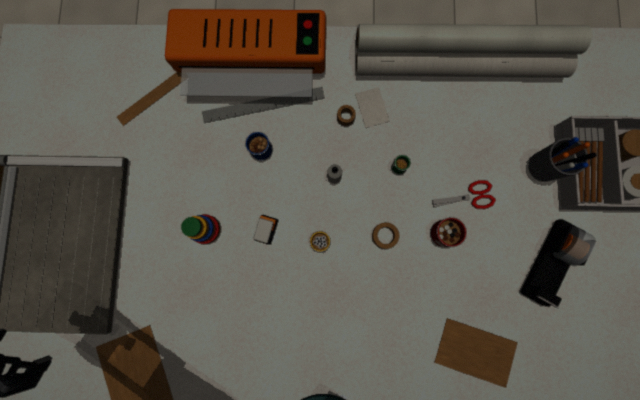

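View pics/side0.png

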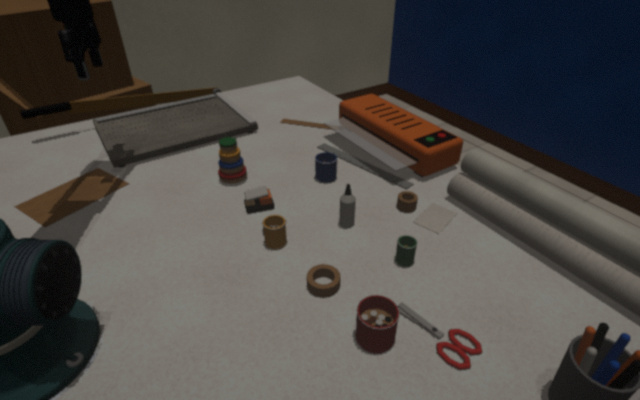

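The top view shows the stack at (200,228) px and the pots: blue (259,146), yellow (320,241), green (400,164), red (449,232). The glue bottle is at (335,174). The side view has the same objects, with the stack at (231,160). Next I'll measure them with colour masks.

```bash
cat > h.py <<'E'
import numpy as np, cv2
from scipy.spatial.transform import Rotation as R
from scipy.optimize import least_squares
from rig import manip, optics
HUE={'red':((0,8),(172,180)),'blue':((105,130),),'yellow':((15,26),),'green':((50,95),)}
def ray(c,uv,z):
    f=200/np.tan(np.radians(c['vertical_fov']/2)); uv=np.atleast_2d(uv).astype(float)
    d=np.c_[(uv-[c['cx'],c['cy']])/f,np.ones(len(uv))]@R.from_rotvec(c['attitude']).as_matrix().T
    return (c['origin']+d*((z-c['origin'][2])/d[:,2])[:,None])[:,:2]
def pix(c,P):
    f=200/np.tan(np.radians(c['vertical_fov']/2)); q=(np.atleast_2d(P)-c['origin'])@R.from_rotvec(c['attitude']).as_matrix()
    return q[:,:2]/q[:,2:]*f+[c['cx'],c['cy']]
def mask(c,col,at,r,smin=90,vmin=25):
    h=cv2.cvtColor(c['frame'],cv2.COLOR_RGB2HSV); m=np.zeros(h.shape[:2],np.uint8)
    for a,b in HUE[col]: m|=cv2.inRange(h,(a,smin,vmin),(b,255,255))
    k=np.zeros_like(m); cv2.circle(k,tuple(map(int,at)),int(r),255,-1); return m&k
def circ(c,m,z,rad):
    """far-side arc of the hull, cast on plane z, circle of known radius"""
    p=np.argwhere(m)[:,::-1]; hull=cv2.convexHull(p.astype(np.int32))[:,0]
    k=np.zeros_like(m); cv2.fillPoly(k,[hull],255)
    ct=max(cv2.findContours(k,0,cv2.CHAIN_APPROX_NONE)[0],key=len)[:,0].astype(float)
    ct+=0.4*(ct-ct.mean(0))/np.linalg.norm(ct-ct.mean(0),axis=1)[:,None]
    w=ray(c,ct,z); o=c['origin'][:2]; d=w.mean(0)-o; d/=np.linalg.norm(d)
    x=w.mean(0)
    for _ in range(4):
        s=w[(w-x)@d>-0.1*rad]
        q=least_squares(lambda x:np.linalg.norm(s-x,axis=1)-rad,x,loss='soft_l1',f_scale=.001); x=q.x
    e=np.linalg.norm(s-x,axis=1)-rad
    free=least_squares(lambda y:np.linalg.norm(s-y[:2],axis=1)-y[2],[*x,rad]).x
    return x, 1e3*e.std(), 1e3*free[2]
E
cat > m.py <<'E'
from h import *
c={n:optics.capture(n) for n in('top','side')}
T=[('potred','red',.062,.031,(449,232),24,(377,323),36),('potblue','blue',.058,.0265,(259,146),18,(326,166),20),
('potyellow','yellow',.054,.022,(320,241),14,(275,231),24),('potgreen','green',.050,.0175,(400,164),14,(406,250),20),
('lidgreen','green',.104,.0205,(194,227),18,(228,143),14)]
for n,col,z,r,a,ra,b,rb in T:
    for k,(v,at,rr) in enumerate((('top',a,ra),('side',b,rb))):
        m=mask(c[v],col,at,rr); x,e,fr=circ(c[v],m,z,r); print(n,v,(m>0).sum(),np.round(x*1e3,1),'rms %.1f freeR %.1f'%(e,fr))
t=c['top']['frame'];s=c['side']['frame']
A=cv2.resize(t[130:260,180:340],None,fx=2.5,fy=2.5,interpolation=2);B=cv2.resize(s[120:260,200:360],None,fx=2.5,fy=2.3,interpolation=2)
h=min(len(A),len(B)); im=np.hstack([A[:h],B[:h]]);cv2.imwrite('pics/crop0.png',np.clip(im.astype(float)*1.8,0,255)[:,:,::-1].astype('uint8'))
E
python3 m.py
```

```text
potred top 272 [ 458.5 -265.3] rms 0.7 freeR 31.0
potred side 1425 [ 456.4 -267.6] rms 0.6 freeR 30.3
potblue top 75 [647.9 162.6] rms 0.8 freeR 25.5
potblue side 6 [641.7 146.8] rms 3.5 freeR 20.5
potyellow top 188 [433.1  16.4] rms 0.6 freeR 22.4
potyellow side 609 [430.5  13.9] rms 0.7 freeR 20.9
potgreen top 36 [ 610.  -162.9] rms 0.8 freeR 16.1Traceback (most recent call last):
  File "m.py", line 8, in <module>
    m=mask(c[v],col,at,rr); x,e,fr=circ(c[v],m,z,r); print(n,v,(m>0).sum(),np.round(x*1e3,1),'rms %.1f freeR %.1f'%(e,fr))
                                   ~~~~^^^^^^^^^^^^
  File "h.py", line 19, in circ
    p=np.argwhere(m)[:,::-1]; hull=cv2.convexHull(p.astype(np.int32))[:,0]
                                   ~~~~~~~~~~~~~~~~~~~~~~~~~~~~~~~~~~^^^^^
TypeError: 'NoneType' object is not subscriptable
```

Run:
```python
from h import *
c={n:optics.capture(n) for n in('top','side')}
for v,n,p in(('side','bluepot',(326,172)),('side','greenpot',(406,255)),('side','bluelid',(233,162)),('side','greenlid',(228,140)),('side','yellid',(231,151)),('side','redlid',(231,177)),('top','bluepot',(252,140)),('top','greenpot',(392,166)),('top','greenlid',(192,226)),('side','table',(300,220))):
    h=cv2.cvtColor(c[v]['frame'],cv2.COLOR_RGB2HSV);x,y=p;print(v,n,[list(map(int,h[y+d,x])) for d in(-2,0,2)])
t=c['top']['frame'];s=c['side']['frame']
A=cv2.resize(t[125:265,180:340],(400,350),interpolation=2);B=cv2.resize(s[120:260,200:360],(400,350),interpolation=2)
im=np.hstack([A,B]);cv2.imwrite('pics/crop0.png',np.clip(im.astype(float)*1.8,0,255)[:,:,::-1].astype('uint8'))
```

```text
side bluepot [[120, 70, 33], [113, 68, 34], [110, 62, 37]]
side greenpot [[51, 53, 34], [51, 71, 36], [53, 62, 33]]
side bluelid [[14, 101, 48], [120, 16, 32], [111, 122, 44]]
side greenlid [[62, 123, 56], [64, 130, 57], [64, 125, 57]]
side yellid [[14, 97, 50], [16, 137, 56], [16, 170, 72]]
side redlid [[5, 164, 53], [1, 161, 65], [4, 125, 43]]
top bluepot [[130, 191, 8], [14, 147, 64], [14, 183, 57]]
top greenpot [[30, 28, 45], [55, 61, 25], [50, 85, 18]]
top greenlid [[65, 165, 54], [66, 172, 52], [65, 184, 50]]
side table [[15, 24, 127], [19, 22, 125], [15, 24, 126]]
```

View pics/crop0.png

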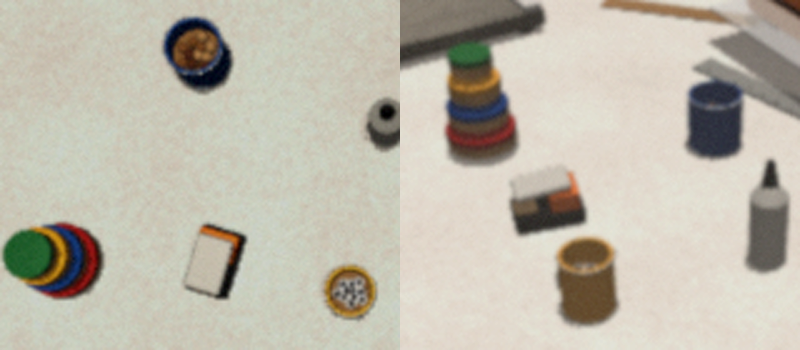

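The crop shows the stack (left) with four clear coloured tops, and the pots' dark walls against the bright table. I'll switch the pots to a "not table" mask.

```bash
cat >> h.py <<'E'
def obj(c,at,r):
    h=cv2.cvtColor(c['frame'],cv2.COLOR_RGB2HSV)
    m=(((h[...,2]<72)|(h[...,1]>75))*255).astype(np.uint8)
    k=np.zeros_like(m); cv2.circle(k,tuple(map(int,at)),int(r),255,-1); m&=k
    n,l,st,_=cv2.connectedComponentsWithStats(m); return ((l==1+st[1:,4].argmax())*255).astype(np.uint8)
E
cat > m.py <<'E'
from h import *
c={n:optics.capture(n) for n in('top','side')}
T=[('potred','',.062,.031,(449,232),24,(377,323),36),('potblue','',.058,.0265,(259,146),18,(326,166),20),
('potyellow','',.054,.022,(320,241),14,(275,231),24),('potgreen','',.050,.0175,(400,164),14,(406,250),20),
('glue','',.085,.0165,(335,173),14,(347,207),26),
('lidgreen','green',.104,.0205,(194,227),18,(228,143),14),('lidyellow','yellow',.078,.025,(200,227),22,(230,154),20),
('lidblue','blue',.052,.0295,(200,227),24,(230,160),20),('lidred','red',.026,.034,(205,227),24,(230,170),22)]
for n,col,z,r,a,ra,b,rb in T:
    for k,(v,at,rr) in enumerate((('top',a,ra),('side',b,rb))):
        m=mask(c[v],col,at,rr,90,20) if col else obj(c[v],at,rr)
        x,e,fr=circ(c[v],m,z,r); print(n,v,(m>0).sum(),np.round(x*1e3,1),'rms %.1f freeR %.1f'%(e,fr))
E
python3 m.py
```

```text
potred top 820 [ 458.5 -266.5] rms 0.7 freeR 30.8
potred side 1953 [ 457.5 -267. ] rms 0.7 freeR 30.6
potblue top 611 [649.2 163.9] rms 0.7 freeR 27.3
potblue side 625 [653.3 163.9] rms 2.2 freeR 24.7
potyellow top 270 [433.1  16.8] rms 0.8 freeR 23.0
potyellow side 689 [431.3  14.1] rms 0.7 freeR 21.8
potgreen top 284 [ 612.  -163.5] rms 0.7 freeR 17.2
potgreen side 539 [ 608.6 -166.4] rms 1.0 freeR 16.0
glue top 218 [577.9 -12.7] rms 1.5 freeR 14.2
glue side 358 [552.8 -54.1] rms 1.9 freeR 14.8
lidgreen top 283 [454.4 281.8] rms 0.8 freeR 19.4
lidgreen side 111 [452.3 280.2] rms 1.7 freeR 16.8
lidyellow top 167 [454.7 272.8] rms 3.0 freeR 26.5
lidyellow side 244 [453.4 280. ] rms 1.8 freeR 24.6
lidblue top 133 [452.8 262.6] rms 4.6 freeR 27.0
lidblue side 100 [445.8 257.1] rms 3.8 freeR 26.1
lidred top 190 [452.4 262.9] rms 4.6 freeR 34.9
lidred side 192 [447.5 259.9] rms 4.0 freeR 34.2
```

Both views agree to about 3 mm, and the measured radii match the given sizes. I'm moving over the green lid.

```bash
python3 -m handwheel '[[8.5,[3.5,-3.6,0],[0,0,0]],[8.5,[3.5,-3.6,0],[0,0,0]],[8.5,[3.5,-3.6,0],[0,0,0]],[8.5,[3.5,-3.6,0],[0,0,0]],[8.5,[3.5,-3.6,0],[0,0,0]],[8.5,[3.7,-3.4,0],[0,0,0]],[8.5,[0,0,-3],[0,0,0]],[8.5,[0,0,0],[0,0,0]],[8.5,[0,0,0],[0,0,0]]]' 30
```

```text
time: 1.52
tool_pos: [0.4526, 0.281, 0.1782]
tool_rot: [0.704, 3.061, 0.001]
force: [0.0, -0.6, 0.2]
gripper_width: 0.0851
```

```bash
python3 -m handwheel '[[8.5,[0,0,-2.5],[0,0,0]],[8.5,[0,0,-2.5],[0,0,0]],[8.5,[0,0,-2.5],[0,0,0]],[8.5,[0,0,-1.6],[0,0,0]],[6,[0,0,0],[0,0,0]],[5,[0,0,0],[0,0,0]],[4.3,[0,0,0],[0,0,0]],[3,[0,0,0],[0,0,0]],[3,[0,0,0],[0,0,0]],[3,[0,0,0],[0,0,0]]]' 30
python3 - <<'E'
from h import *
a=[cv2.resize(f,(400,350),interpolation=2) for f in (optics.capture('top')['frame'][160:300,120:280],optics.capture('side')['frame'][90:230,150:310])]
cv2.imwrite('pics/g1.png',np.clip(np.hstack(a).astype(float)*1.8,0,255)[:,:,::-1].astype('uint8'))
E
```

```text
time: 2.78
tool_pos: [0.4527, 0.2806, 0.0865]
tool_rot: [0.705, 3.061, 0.0]
force: [-0.7, 0.0, 0.8]
gripper_width: 0.03
```

View pics/g1.png

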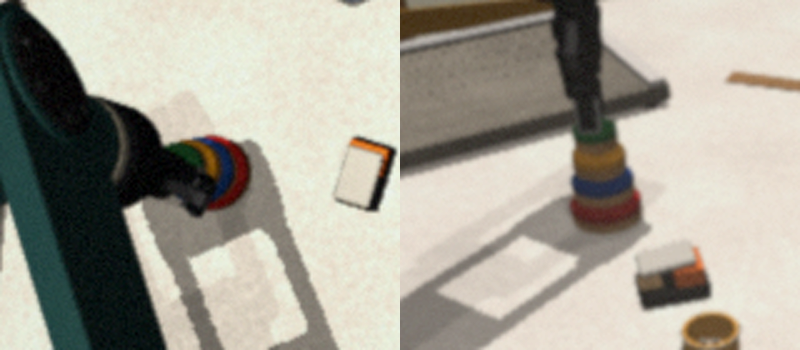

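The fingers closed to 30 mm without stopping on the lid, and the finger end appears beside or over the green top. I'll compare the projected TCP with the picture.

Run:
```python
from h import *
s=manip.state(); T=R.from_rotvec(s['tool_rot']).as_matrix(); p=s['tool_pos']
print(s['force'],s['gripper_width'],'tool x',T[:,0].round(2),'y',T[:,1].round(2),'z',T[:,2].round(2))
c={n:optics.capture(n) for n in('top','side')}
for v,at,rr,c0 in(('top',(192,224),16,(120,160)),('side',(228,143),16,(150,90))):
    m=mask(c[v],'green',at,rr,90,20); q=np.argwhere(m)[:,::-1]
    print(v,'green px n',len(q),q.min(0),q.max(0))
    for n,P in(('tcp',p),('f+',p+T[:,1]*.015),('f-',p-T[:,1]*.015),('lidtop',[.4535,.281,.104])): print(n,((pix(c[v],P)[0]-c0)*2.5).round(0))
a=c['side']['frame'][110:200,190:290]
cv2.imwrite('pics/g2.png',np.clip(cv2.resize(a,(700,600),interpolation=2).astype(float)*2,0,255)[:,:,::-1].astype('uint8'))
```

```text
[0.51310129 0.91320651 0.23551822] 0.029866940864539646 tool x [-0.9   0.44  0.  ] y [0.44 0.9  0.  ] z [-0.  0. -1.]
top green px n 60 [187 218] [200 226]
tcp [187. 170.]
f+ [171. 162.]
f- [202. 178.]
lidtop [179. 167.]
side green px n 8 [224 140] [234 145]
tcp [195. 143.]
f+ [196. 136.]
f- [194. 151.]
lidtop [193. 126.]
```

View pics/g2.png

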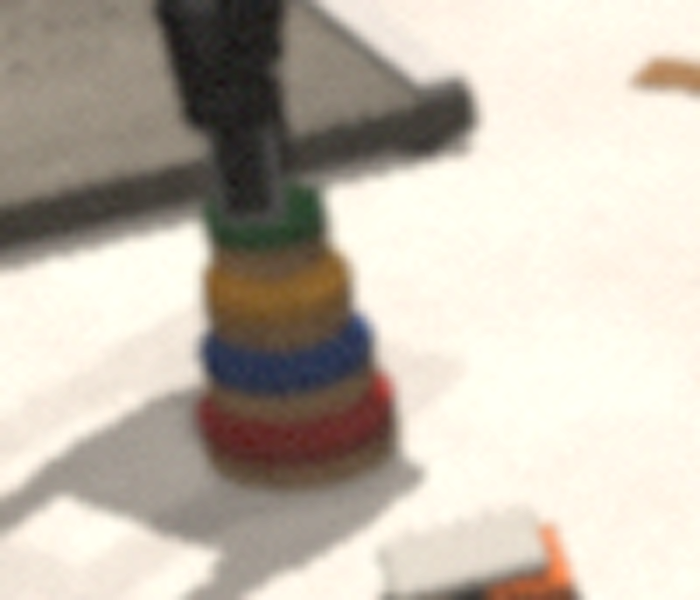

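```bash
python3 - <<'E'
from h import *
s=manip.state(); T=R.from_rotvec(s['tool_rot']).as_matrix(); p=s['tool_pos']
c=optics.capture('side')
for d in(.015,.022,.029):
  for z in(0,.01,.02,.03): print(d,z,pix(c,p-T[:,1]*d+[0,0,z])[0].round(1))
E
python3 -m handwheel '[[3,[0,0,1.5],[0,0,0]],[8.5,[0,0,1.5],[0,0,0]],[8.5,[0,0,0],[0,0,0]],[8.5,[0,0,0],[0,0,0]],[8.5,[0,0,0],[0,0,0]],[8.5,[0,0,0],[0,0,0]]]' 30
python3 - <<'E'
from h import *
s=manip.state(); T=R.from_rotvec(s['tool_rot']).as_matrix(); p=s['tool_pos']
c=optics.capture('side')
for d in(-.0425,.0425,.057): print(d,((pix(c,p-T[:,1]*d)[0]-[180,80])*[5,5]).round(0))
a=c['frame'][80:200,180:300]
cv2.imwrite('pics/g3.png',np.clip(cv2.resize(a,(600,600),interpolation=2).astype(float)*2,0,255)[:,:,::-1].astype('uint8'))
E
```

```text
0.015 0 [227.6 150.5]
0.015 0.01 [227.  146.7]
0.015 0.02 [226.4 142.8]
0.015 0.03 [225.9 138.8]
0.022 0 [227.4 152. ]
0.022 0.01 [226.8 148.1]
0.022 0.02 [226.2 144.2]
0.022 0.03 [225.6 140.3]
0.029 0 [227.2 153.5]
0.029 0.01 [226.6 149.6]
0.029 0.02 [226.  145.7]
0.029 0.03 [225.4 141.7]
time: 3.78
tool_pos: [0.4523, 0.2804, 0.1158]
tool_rot: [-0.705, -3.061, 0.001]
force: [-0.5, 0.3, 0.1]
gripper_width: 0.0854
-0.0425 [237. 240.]
0.0425 [225. 324.]
0.057 [223. 340.]
```

View pics/g3.png

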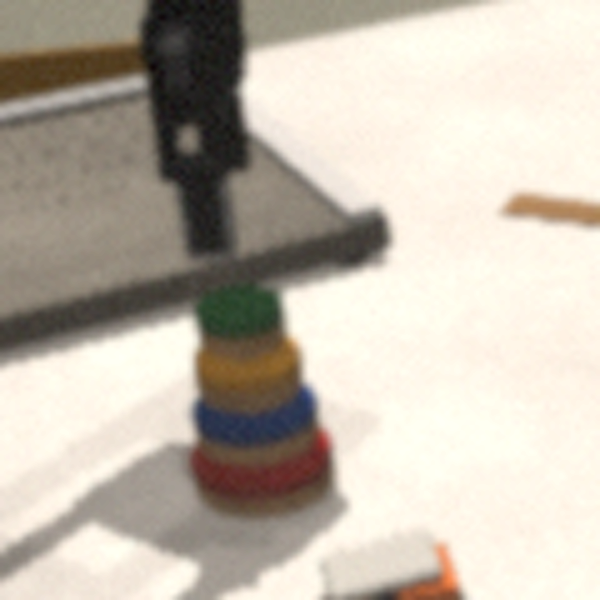

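The finger tips appear about 24 mm above the reported TCP with the 13 mm open setback on top, in both the 30 mm and the open picture. They therefore closed above the lid. I'll go lower and rely on the pictures.

```bash
python3 -m handwheel '[[8.5,[0,0,-2.5],[0,0,0]],[8.5,[0,0,-2.5],[0,0,0]],[8.5,[0,0,-0.3],[0,0,0]],[6,[0,0,0],[0,0,0]],[5,[0,0,0],[0,0,0]],[4.3,[0,0,0],[0,0,0]],[3.4,[0,0,0],[0,0,0]],[3.4,[0,0,0],[0,0,0]],[3.4,[0,0,0],[0,0,0]]]' 30
python3 - <<'E'
from h import *
a=optics.capture('side')['frame'][80:200,180:300]
cv2.imwrite('pics/g4.png',np.clip(cv2.resize(a,(600,600),interpolation=2).astype(float)*2,0,255)[:,:,::-1].astype('uint8'))
E
```

```text
time: 4.95
tool_pos: [0.4534, 0.281, 0.0647]
tool_rot: [0.705, 3.06, 0.003]
force: [-0.0, 0.3, 5.4]
gripper_width: 0.0387
```

View pics/g4.png

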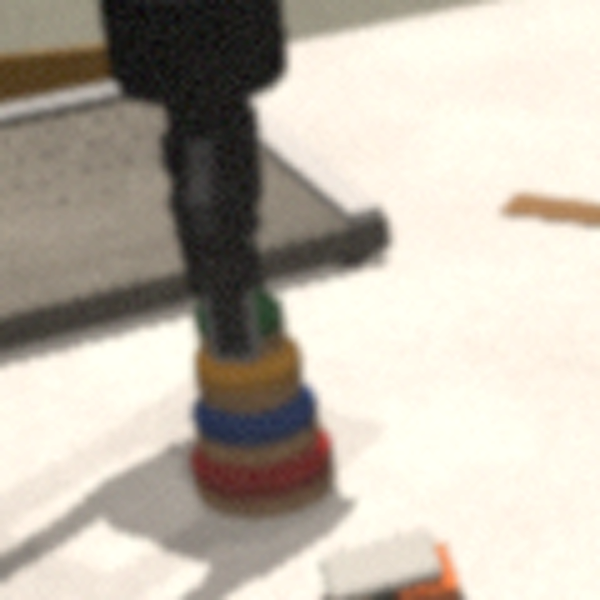

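The width reads 38.7 mm and Fz is +5 N, so it is gripping something, probably pushing down slightly. I'll do a small lift test.

```bash
python3 -m handwheel '[[3.4,[0,0,0.3],[0,0,0]],[3.4,[0,0,0.7],[0,0,0]],[3.4,[0,0,1],[0,0,0]],[3.4,[0,0,2],[0,0,0]],[3.4,[0,0,0],[0,0,0]]]' 30
python3 - <<'E'
from h import *
s=manip.state();print(s['force'],s['torque'])
a=optics.capture('side')['frame'][60:200,170:310]
cv2.imwrite('pics/g5.png',np.clip(cv2.resize(a,(600,600),interpolation=2).astype(float)*2,0,255)[:,:,::-1].astype('uint8'))
E
```

```text
time: 5.62
tool_pos: [0.454, 0.2812, 0.1058]
tool_rot: [0.704, 3.058, 0.005]
force: [-0.7, 0.7, -0.4]
gripper_width: 0.0385
[-0.70291175  0.7490156  -0.44682597] [-0.01329975  0.03508113  0.05383573]
```

View pics/g5.png

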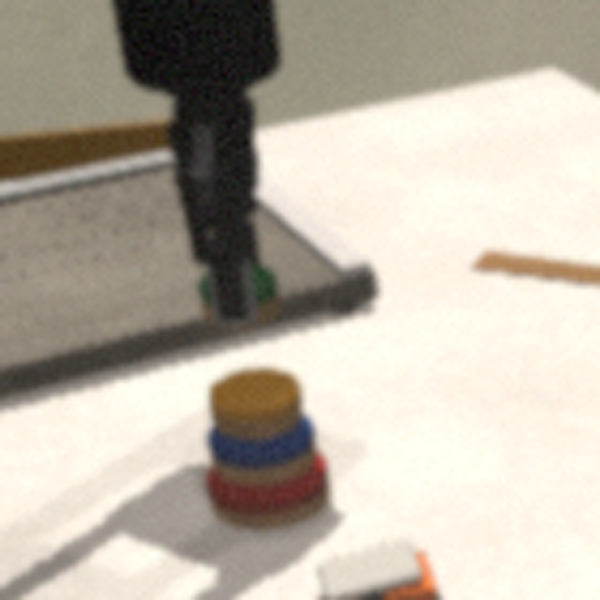

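The green lid is lifted level, with the tips at about the disc bottom. So the lid's foot is about TCP+13 mm. I'm carrying it high over the glue bottle to the green pot.

```bash
python3 -m handwheel '[[3.4,[0,0,2],[0,0,0]],[3.4,[0,0,2],[0,0,0]],[3.4,[1.5,-4.5,0],[0,0,0]],[3.4,[1.5,-4.5,0],[0,0,0]],[3.4,[1.5,-4.5,0],[0,0,0]],[3.4,[1.5,-4.5,0],[0,0,0]],[3.4,[1.5,-4.5,0],[0,0,0]],[3.4,[1.5,-4.5,0],[0,0,0]],[3.4,[1.5,-4.5,0],[0,0,0]],[3.4,[1.6,-4.5,0],[0,0,0]],[3.4,[1.8,-4.3,0],[0,0,0]],[3.4,[1.8,-4.3,0],[0,0,0]]]'
python3 -m handwheel '[[3.4,[0,0,0],[0,0,0]],[3.4,[0,0,0],[0,0,0]]]'
cat > m2.py <<'E'
from h import *
import sys
c={n:optics.capture(n) for n in('top','side')}
T={'potred':('',.062,.031,(449,232),24,(377,323),36),'potblue':('',.058,.0265,(259,146),18,(326,166),20),
'potyellow':('',.054,.022,(320,241),14,(275,231),24),'potgreen':('',.050,.0175,(400,164),14,(406,250),20),
'yellow':('yellow',.078,.025,(200,228),16,(230,154),20),
'blue':('blue',.052,.0295,(202,228),18,(230,164),18),'red':('red',.026,.034,(205,228),22,(230,172),22)}
for n in sys.argv[1:]:
    col,z,r,a,ra,b,rb=T[n]
    for v,at,rr in(('top',a,ra),('side',b,rb)):
        m=mask(c[v],col,at,rr,90,20) if col else obj(c[v],at,rr)
        x,e,fr=circ(c[v],m,z,r); print(n,v,(m>0).sum(),np.round(x*1e3,1),'rms %.1f freeR %.1f'%(e,fr))
E
python3 m2.py yellow
python3 - <<'E'
from h import *
c=optics.capture('side'); s=manip.state();P=s['tool_pos']
print(P,s['gripper_width'])
o=(345,170)
for n,z in(('foot',.0133),('disc',.0213),('top',.0393)): print(n,((pix(c,P+[0,0,z])[0]-o)*5).round())
print('pot',((pix(c,[.6105,-.165,.05])[0]-o)*5).round(),'P',P)
cv2.imwrite('pics/g6.png',np.clip(cv2.resize(c['frame'][170:290,345:465],(600,600),interpolation=2).astype(float)*2,0,255)[:,:,::-1].astype('uint8'))
E
```

```text
time: 7.18
tool_pos: [0.6095, -0.1667, 0.1421]
tool_rot: [-0.705, -3.059, -0.001]
force: [-0.0, 0.6, -0.5]
gripper_width: 0.0386
time: 7.42
tool_pos: [0.609, -0.165, 0.1422]
tool_rot: [-0.705, -3.059, -0.001]
force: [-0.8, 0.6, -0.6]
gripper_width: 0.0383
yellow top 434 [455.1 283. ] rms 0.8 freeR 25.1
yellow side 259 [453.4 280.3] rms 1.0 freeR 23.9
[ 0.60932058 -0.16414006  0.14335494] 0.03855803907126942
foot [343. 115.]
disc [346.  96.]
top [353.  51.]
pot [310. 355.] P [ 0.60932058 -0.16414006  0.14335494]
```

View pics/g6.png

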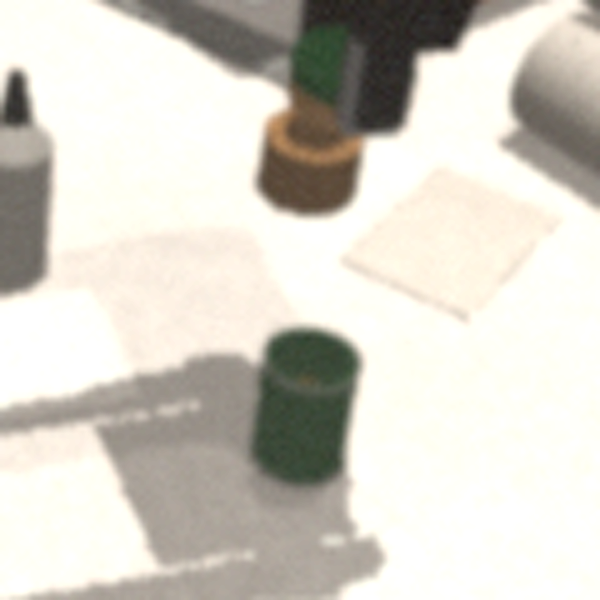

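The projected lid and pot positions match the picture (lid left edge at x≈293, pot rim centre (311,359)). I'm lowering it.

```bash
python3 -m handwheel '[[3.4,[0.1,0,-3],[0,0,0]],[3.4,[0,0,-3],[0,0,0]],[3.4,[0,0,-2],[0,0,0]],[3.4,[0,0,-0.8],[0,0,0]],[3.4,[0,0,-0.6],[0,0,0]],[3.4,[0,0,-0.6],[0,0,0]],[3.4,[0,0,0],[0,0,0]]]'
python3 - <<'E'
from h import *
c=optics.capture('side'); s=manip.state();P=s['tool_pos']
print(P,s['force'])
cv2.imwrite('pics/g7.png',np.clip(cv2.resize(c['frame'][200:290,360:450],(600,600),interpolation=2).astype(float)*2,0,255)[:,:,::-1].astype('uint8'))
E
```

```text
time: 8.45
tool_pos: [0.6107, -0.1655, 0.0435]
tool_rot: [0.705, 3.061, 0.0]
force: [0.9, 0.0, -0.0]
gripper_width: 0.0387
[ 0.61086509 -0.16555131  0.04384402] [ 0.98459327  0.10877331 -0.03776773]
```

View pics/g7.png

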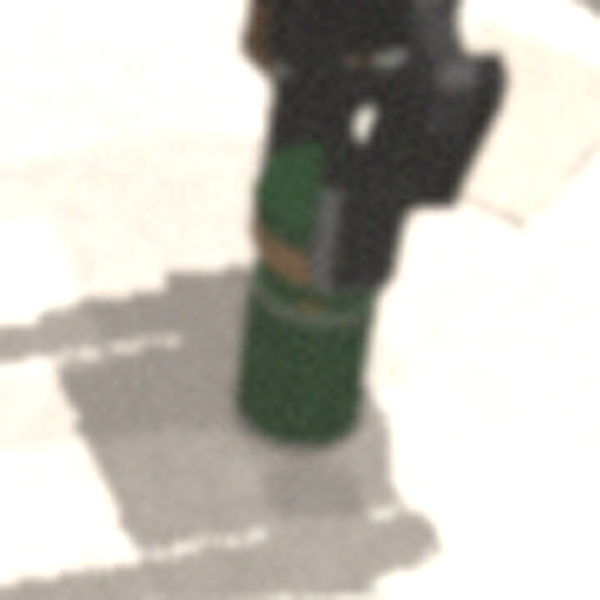

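The spigot is just above the mouth. The lid's left edge (258) suggests it sits about 3 mm too far right compared with the pot's (250). I'll correct slightly, lower it and release.

```bash
python3 -m handwheel '[[3.4,[-0.15,0.15,0],[0,0,0]],[3.4,[0,0,-0.5],[0,0,0]],[3.4,[0,0,-0.5],[0,0,0]],[3.4,[0,0,-0.2],[0,0,0]],[3.4,[0,0,0],[0,0,0]]]'
```

```text
time: 9.12
tool_pos: [0.609, -0.1639, 0.0311]
tool_rot: [-0.705, -3.061, -0.0]
force: [-0.2, -0.2, 0.3]
gripper_width: 0.0384
```

```bash
python3 -m handwheel '[[3.4,[0,0,-0.15],[0,0,0]],[3.4,[0,0,0],[0,0,0]]]'; python3 -m handwheel '[[4.3,[0,0,0],[0,0,0]],[5,[0,0,0],[0,0,0]],[7,[0,0,0],[0,0,0]],[8.5,[0,0,0],[0,0,0]],[8.5,[0,0,1],[0,0,0]],[8.5,[0,0,3],[0,0,0]],[8.5,[0,0,5],[0,0,0]],[8.5,[-1.6,4.5,3],[0,0,0]],[8.5,[-1.6,4.5,0],[0,0,0]],[8.5,[-1.6,4.5,0],[0,0,0]],[8.5,[-1.6,4.5,0],[0,0,0]],[8.5,[-1.6,4.5,0],[0,0,0]]]'
python3 - <<'E'
from h import *
for v,at in(('top',(400,164)),('side',(406,245))):
    c=optics.capture(v)
    m=mask(c,'green',at,22,90,20); x,e,fr=circ(c,m,.068,.0205); print(v,(m>0).sum(),np.round(x*1e3,1),'rms %.1f freeR %.1f'%(e,fr))
cv2.imwrite('pics/g8.png',np.clip(cv2.resize(c['frame'][200:290,360:450],(400,400),interpolation=2).astype(float)*2,0,255)[:,:,::-1].astype('uint8'))
E
```

```text
time: 9.38
tool_pos: [0.6093, -0.1639, 0.03]
tool_rot: [0.705, 3.061, 0.0]
force: [0.7, -0.4, -0.0]
gripper_width: 0.0386
time: 10.88
tool_pos: [0.5287, 0.0625, 0.1511]
tool_rot: [0.705, 3.06, 0.001]
force: [-0.2, -0.1, 0.6]
gripper_width: 0.0853
top 265 [ 608.9 -163. ] rms 0.8 freeR 19.0
side 204 [ 605. -169.] rms 1.3 freeR 18.0
```

View pics/g8.png

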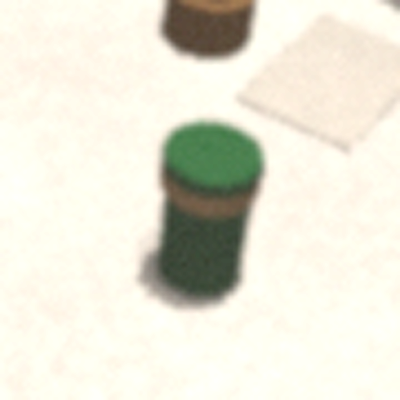

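The green lid is seated flat and centred on its pot. Next is the yellow lid.

```bash
python3 -m handwheel '[[8.5,[-1.5,4.4,0],[0,0,0]],[8.5,[-1.5,4.4,0],[0,0,0]],[8.5,[-1.5,4.4,0],[0,0,0]],[8.5,[-1.5,4.4,0],[0,0,0]],[8.5,[-1.4,4.3,0],[0,0,0]],[8.5,[0,0,-3],[0,0,0]],[8.5,[0,0,-3],[0,0,0]],[8.5,[0,0,0],[0,0,0]]]'
```

```text
time: 11.98
tool_pos: [0.4537, 0.2789, 0.0877]
tool_rot: [-0.705, -3.057, 0.006]
force: [-0.5, -0.4, 0.1]
gripper_width: 0.0851
```

```bash
python3 -m handwheel '[[8.5,[0,0.25,-2],[0,0,0]],[8.5,[0,0,-2],[0,0,0]],[8.5,[0,0,-0.6],[0,0,0]],[6.5,[0,0,0],[0,0,0]],[5.5,[0,0,0],[0,0,0]],[5.1,[0,0,0],[0,0,0]],[4.2,[0,0,0],[0,0,0]],[4.2,[0,0,0],[0,0,0]],[4.2,[0,0,0],[0,0,0]]]'
python3 -m handwheel '[[4.2,[0,0,0.5],[0,0,0]],[4.2,[0,0,1.5],[0,0,0]],[4.2,[0,0,2],[0,0,0]],[4.2,[0,0,2],[0,0,0]],[4.2,[0,0,0],[0,0,0]]]'
```

```text
time: 13.1
tool_pos: [0.456, 0.283, 0.0453]
tool_rot: [0.705, 3.059, 0.002]
force: [-0.5, 0.2, 5.9]
gripper_width: 0.0471
time: 13.72
tool_pos: [0.4565, 0.2833, 0.1065]
tool_rot: [0.704, 3.058, 0.005]
force: [0.3, -0.5, -0.2]
gripper_width: 0.047
```

```bash
python3 -m handwheel '[[4.2,[-0.4,-4.5,0],[0,0,0]],[4.2,[-0.4,-4.5,0],[0,0,0]],[4.2,[-0.4,-4.5,0],[0,0,0]],[4.2,[-0.4,-4.5,0],[0,0,0]],[4.2,[-0.4,-4.5,0],[0,0,0]],[4.2,[-0.4,-4.2,0],[0,0,0]],[4.2,[0,0,0],[0,0,0]],[4.2,[0,0,-2],[0,0,0]],[4.2,[0,0,-2],[0,0,0]],[4.2,[0,0,-0.8],[0,0,0]],[4.2,[0,0,0],[0,0,0]],[4.2,[0,0,0],[0,0,0]]]'
python3 m2.py blue
python3 - <<'E'
from h import *
c=optics.capture('side'); print(manip.state()['tool_pos'])
cv2.imwrite('pics/y1.png',np.clip(cv2.resize(c['frame'][180:260,235:315],(500,500),interpolation=2).astype(float)*2,0,255)[:,:,::-1].astype('uint8'))
E
```

```text
time: 15.22
tool_pos: [0.4318, 0.0159, 0.0567]
tool_rot: [0.704, 3.06, 0.001]
force: [-1.4, -0.5, -0.2]
gripper_width: 0.047
blue top 543 [455.2 281.9] rms 0.7 freeR 28.7
blue side 229 [451.6 273.5] rms 1.5 freeR 27.4
[0.43177145 0.01564527 0.05676414]
```

View pics/y1.png

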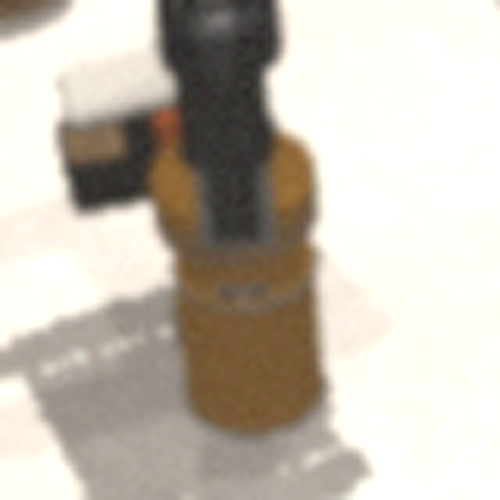

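The lid (edges 152–313) sits about 2.5 mm left of the pot (rim edges 175–312) in the side view. I'll compute the shift.

Run:
```python
from h import *
c=optics.capture('side');print(R.from_rotvec(c['attitude']).as_matrix()[:,0].round(2))
P=manip.state()['tool_pos']
for z in(.0067+.022,): print(pix(c,P+[0,0,z]),pix(c,[.4323,.0155,.054]))
```

```text
[ 0.83 -0.55  0.01]
[[272.60478792 207.81284508]] [[274.04749934 220.79185882]]
```

```bash
python3 -m handwheel '[[4.2,[0.12,-0.08,0],[0,0,0]],[4.2,[0,0,-0.5],[0,0,0]],[4.2,[0,0,-0.5],[0,0,0]],[4.2,[0,0,-0.5],[0,0,0]],[4.2,[0,0,0],[0,0,0]]]'
```

```text
time: 16.05
tool_pos: [0.4319, 0.015, 0.0403]
tool_rot: [-0.705, -3.06, -0.0]
force: [0.9, -0.4, -0.3]
gripper_width: 0.0467
```

```bash
python3 -m handwheel '[[4.2,[0,0,-0.1],[0,0,0]],[5.2,[0,0,0],[0,0,0]],[6,[0,0,0],[0,0,0]],[8.5,[0,0,0],[0,0,0]],[8.5,[0,0,1],[0,0,0]],[8.5,[0,0,3],[0,0,0]],[8.5,[0,0,5],[0,0,0]],[8.5,[0.4,4.5,0],[0,0,0]],[8.5,[0.4,4.5,0],[0,0,0]],[8.5,[0,0,0],[0,0,0]]]'
python3 - <<'E'
from h import *
for v,at in(('top',(320,241)),('side',(275,225))):
    c=optics.capture(v)
    m=mask(c,'yellow',at,24,110,30); x,e,fr=circ(c,m,.072,.025); print(v,(m>0).sum(),np.round(x*1e3,1),'rms %.1f freeR %.1f'%(e,fr))
cv2.imwrite('pics/y2.png',np.clip(cv2.resize(c['frame'][140:260,215:335],(500,500),interpolation=2).astype(float)*2,0,255)[:,:,::-1].astype('uint8'))
E
python3 m2.py blue red
```

```text
time: 17.3
tool_pos: [0.4405, 0.1071, 0.1309]
tool_rot: [0.698, 3.062, 0.002]
force: [0.7, 0.1, -0.4]
gripper_width: 0.0849
top 433 [431.4  14.7] rms 0.6 freeR 25.2
side 775 [429.5  16. ] rms 1.2 freeR 23.6Traceback (most recent call last):
  File "m2.py", line 12, in <module>
    x,e,fr=circ(c[v],m,z,r); print(n,v,(m>0).sum(),np.round(x*1e3,1),'rms %.1f freeR %.1f'%(e,fr))
           ~~~~^^^^^^^^^^^^
  File "h.py", line 19, in circ
    p=np.argwhere(m)[:,::-1]; hull=cv2.convexHull(p.astype(np.int32))[:,0]
                                   ~~~~~~~~~~~~~~~~~~~~~~~~~~~~~~~~~~^^^^^
TypeError: 'NoneType' object is not subscriptable
```

View pics/y2.png

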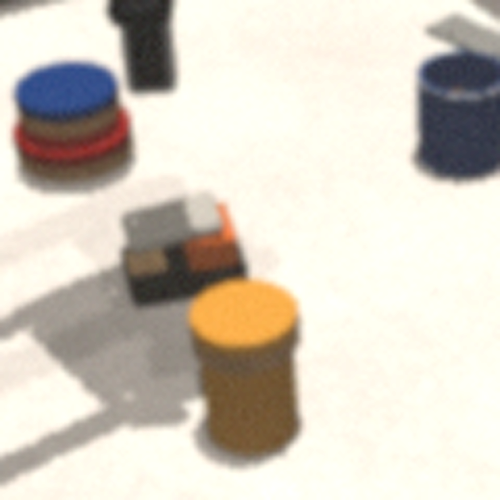

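The yellow lid is seated flat. Next is the blue lid.

```bash
python3 -m handwheel '[[8.5,[0.4,4.4,0],[0,0,0]],[8.5,[0.4,4.4,0],[0,0,0]],[8.5,[0.4,4.4,0],[0,0,0]],[8.5,[0.3,4.3,0],[0,0,0]],[8.5,[0,0,-3],[0,0,0]],[8.5,[0,0,-3],[0,0,0]],[8.5,[0,0,-1],[0,0,0]],[8.5,[0,0,0],[0,0,0]]]'
```

```text
time: 18.5
tool_pos: [0.4553, 0.2789, 0.0596]
tool_rot: [-0.707, -3.06, 0.001]
force: [-0.3, 0.4, 0.0]
gripper_width: 0.0851
```

```bash
python3 -m handwheel '[[8.5,[0,0.3,-2],[0,0,0]],[8.5,[0,0,-2],[0,0,0]],[8.5,[0,0,-0.5],[0,0,0]],[7,[0,0,0],[0,0,0]],[6.2,[0,0,0],[0,0,0]],[5.8,[0,0,0],[0,0,0]],[5.1,[0,0,0],[0,0,0]],[5.1,[0,0,0],[0,0,0]],[5.1,[0,0,0],[0,0,0]]]'
python3 -m handwheel '[[5.1,[0,0,0.5],[0,0,0]],[5.1,[0,0,1.5],[0,0,0]],[5.1,[0,0,2.5],[0,0,0]],[5.1,[0,0,2.5],[0,0,0]],[5.1,[0,0,2.5],[0,0,0]],[5.1,[0,0,0],[0,0,0]]]'
```

```text
time: 19.62
tool_pos: [0.4564, 0.2833, 0.0165]
tool_rot: [0.705, 3.059, 0.003]
force: [-0.8, -0.4, 5.8]
gripper_width: 0.0559
time: 20.38
tool_pos: [0.457, 0.2836, 0.113]
tool_rot: [0.704, 3.057, 0.006]
force: [-0.3, -0.2, -0.9]
gripper_width: 0.056
```

```bash
python3 m2.py potblue red; python3 -m handwheel '[[5.1,[3.8,-2.4,0],[0,0,0]],[5.1,[3.8,-2.4,0],[0,0,0]],[5.1,[3.8,-2.4,0],[0,0,0]],[5.1,[3.8,-2.4,0],[0,0,0]],[5.1,[3.9,-2.5,0],[0,0,0]],[5.1,[0,0,0],[0,0,0]],[5.1,[0,0,-2],[0,0,0]],[5.1,[0,0,-2],[0,0,0]],[5.1,[0,0,-1],[0,0,0]],[5.1,[0,0,0],[0,0,0]],[5.1,[0,0,0],[0,0,0]]]'
python3 - <<'E'
from h import *
c=optics.capture('side'); P=manip.state()['tool_pos']; print(P)
o=(290,120); print('lidtop',(pix(c,P+[0,0,.0095+.026])[0]-o)*6.25,'pot',(pix(c,[.648,.1628,.058])[0]-o)*6.25,(pix(c,[.648,.1628,P[2]+.0355])[0]-o)*6.25)
cv2.imwrite('pics/b1.png',np.clip(cv2.resize(c['frame'][120:200,290:370],(500,500),interpolation=2).astype(float)*2.3,0,255)[:,:,::-1].astype('uint8'))
E
```

```text
potblue top 576 [648.4 162.9] rms 0.7 freeR 25.5
potblue side 614 [650.7 162.9] rms 2.3 freeR 24.7
red top 471 [455.6 267.4] rms 4.4 freeR 34.9
red side 354 [452.5 274.1] rms 1.2 freeR 33.6
time: 21.85
tool_pos: [0.6466, 0.1622, 0.0607]
tool_rot: [0.704, 3.06, 0.001]
force: [-0.1, -0.8, -0.7]
gripper_width: 0.0561
[0.64689449 0.16209268 0.06111493]
lidtop [221.96113182 139.80461604] pot [222.90442832 228.25512676] [223.39034604 138.30340219]
```

View pics/b1.png

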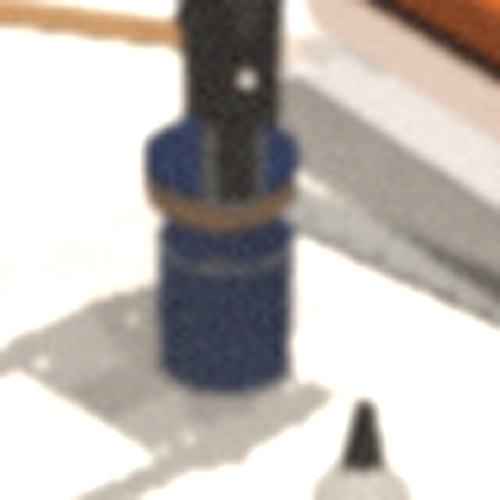

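The lid (146–299) and the pot rim (160–293) are aligned to within about 1.5 mm in the view. I'll correct slightly and lower it.

```bash
python3 -m handwheel '[[5.1,[0.15,-0.05,-0.3],[0,0,0]],[5.1,[0,0,-0.5],[0,0,0]],[5.1,[0,0,-0.5],[0,0,0]],[5.1,[0,0,-0.5],[0,0,0]],[5.1,[0,0,0],[0,0,0]]]'
```

```text
time: 22.52
tool_pos: [0.6479, 0.1616, 0.0416]
tool_rot: [0.705, 3.061, 0.001]
force: [0.8, 1.1, -0.8]
gripper_width: 0.0557
```

```bash
python3 -m handwheel '[[5.1,[0,0,-0.1],[0,0,0]],[6,[0,0,0],[0,0,0]],[7,[0,0,0],[0,0,0]],[8.5,[0,0,0],[0,0,0]],[8.5,[0,0,1],[0,0,0]],[8.5,[0,0,3],[0,0,0]],[8.5,[0,0,5],[0,0,0]],[8.5,[-4,-3,0],[0,0,0]],[8.5,[-4,-3,0],[0,0,0]],[8.5,[-4,0,0],[0,0,0]],[8.5,[0,0,0],[0,0,0]]]'
python3 - <<'E'
from h import *
for n,z,r,A,B,s in(('blue',.076,.0295,(259,146),(325,160),80),('red',.026,.034,(207,228),(231,170),90)):
  for v,at in(('top',A),('side',B)):
    c=optics.capture(v)
    m=mask(c,n,at,26,s,25); q=np.argwhere(m)[:,::-1]; x,e,fr=circ(c,m,z,r); print(n,v,len(q),q.min(0),q.max(0),np.round(x*1e3,1),'rms %.1f freeR %.1f'%(e,fr))
a=[cv2.resize(c['frame'][y:y+80,x:x+80],(400,400),interpolation=2) for x,y in((285,120),(190,130))]
cv2.imwrite('pics/b2.png',np.clip(np.hstack(a).astype(float)*2.2,0,255)[:,:,::-1].astype('uint8'))
E
```

```text
time: 23.9
tool_pos: [0.5257, 0.101, 0.1317]
tool_rot: [-0.705, -3.061, -0.0]
force: [0.4, 0.2, 0.5]
gripper_width: 0.0848Traceback (most recent call last):
  File "<stdin>", line 5, in <module>
  File "h.py", line 19, in circ
    p=np.argwhere(m)[:,::-1]; hull=cv2.convexHull(p.astype(np.int32))[:,0]
                                   ~~~~~~~~~~~~~~~~~~~~~~~~~~~~~~~~~~^^^^^
TypeError: 'NoneType' object is not subscriptable
```

```bash
cat > m3.py <<'E'
from h import *
for n,z,r,A,B,s in(('blue',.076,.0295,(259,146),(325,160),80),('red',.026,.034,(207,228),(231,170),90)):
  for v,at in(('top',A),('side',B)):
    c=optics.capture(v)
    m=mask(c,n,at,26,s,25); q=np.argwhere(m)[:,::-1]
    if len(q)<60: print(n,v,'hidden');continue
    x,e,fr=circ(c,m,z,r); print(n,v,len(q),q.min(0),q.max(0),np.round(x*1e3,1),'rms %.1f freeR %.1f'%(e,fr))
a=[cv2.resize(c['frame'][y:y+80,x:x+80],(400,400),interpolation=2) for x,y in((285,120),(190,130))]
cv2.imwrite('pics/b2.png',np.clip(np.hstack(a).astype(float)*2.2,0,255)[:,:,::-1].astype('uint8'))
E
python3 m3.py
```

```text
blue top hidden
blue side 249 [315 146] [337 180] [643.1 156.5] rms 1.7 freeR 26.4
red top 195 [210 216] [219 241] [459.4 234.5] rms 10.0 freeR 1064472.4
red side 372 [219 163] [245 180] [454. 278.] rms 1.2 freeR 32.1
```

View pics/b2.png

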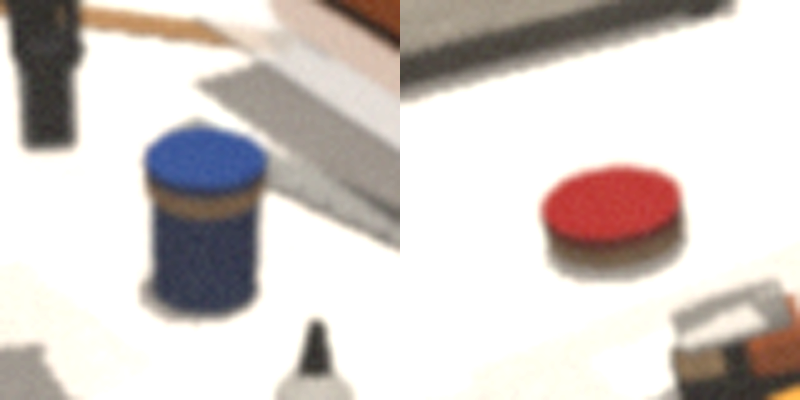

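The blue lid is seated flat. The red lid lies alone on the table, top centre at about (612,203) in the crop. Now I'll grasp it.

```bash
python3 -m handwheel '[[8.5,[-1.8,4.5,0],[0,0,0]],[8.5,[-1.8,4.5,0],[0,0,0]],[8.5,[-1.8,4.5,0],[0,0,0]],[8.5,[-1.7,4.6,0],[0,0,0]],[8.5,[0,0,-4],[0,0,0]],[8.5,[0,0,-4],[0,0,0]],[8.5,[0,0,-2],[0,0,0]],[8.5,[0,0,0],[0,0,0]],[8.5,[0,0,0],[0,0,0]]]'
```

```text
time: 25.28
tool_pos: [0.4581, 0.2829, 0.032]
tool_rot: [0.705, 3.06, 0.002]
force: [-0.1, -0.3, 0.9]
gripper_width: 0.0849
```

```bash
python3 -m handwheel '[[8.5,[-0.2,-0.1,-2],[0,0,0]],[8.5,[0,0,-1],[0,0,0]],[8.5,[0,0,-0.7],[0,0,0]],[8.5,[0,0,-0.5],[0,0,0]],[8.5,[0,0,0],[0,0,0]]]'; python3 -m handwheel '[[7.5,[0,0,0],[0,0,0]],[7,[0,0,0],[0,0,0]],[6.7,[0,0,0],[0,0,0]],[6,[0,0,0],[0,0,0]],[6,[0,0,0],[0,0,0]],[6,[0,0,0],[0,0,0]]]'
```

```text
time: 25.9
tool_pos: [0.4548, 0.2813, -0.0111]
tool_rot: [-0.705, -3.061, 0.0]
force: [0.3, -0.6, 0.9]
gripper_width: 0.0851
time: 26.65
tool_pos: [0.4554, 0.2816, -0.0101]
tool_rot: [0.705, 3.06, 0.002]
force: [-0.3, -0.2, 5.1]
gripper_width: 0.0649
```

```bash
python3 -m handwheel '[[6,[0,0,0.5],[0,0,0]],[6,[0,0,1.5],[0,0,0]],[6,[0,0,3],[0,0,0]],[6,[0,0,3],[0,0,0]],[6,[0,0,3],[0,0,0]],[6,[0,0,1],[0,0,0]],[6,[0,-4,0],[0,0,0]],[6,[0,-5,0],[0,0,0]],[6,[0,-5,0],[0,0,0]],[6,[0,-5,0],[0,0,0]],[6,[0,-5,0],[0,0,0]],[6,[0,-5,0],[0,0,0]]]'; python3 -m handwheel '[[6,[0,-5,0],[0,0,0]],[6,[0,-5,0],[0,0,0]],[6,[0,-5,0],[0,0,0]],[6,[0.1,-5,0],[0,0,0]],[6,[0.1,-4,0],[0,0,0]],[6,[0,-1.5,0],[0,0,0]],[6,[0,0,0],[0,0,0]],[6,[0,0,0],[0,0,0]],[6,[0,0,0],[0,0,0]]]'; python3 m2.py potred
```

```text
time: 28.15
tool_pos: [0.454, -0.0102, 0.1082]
tool_rot: [-0.705, -3.06, 0.0]
force: [1.0, 0.1, -1.3]
gripper_width: 0.065
time: 29.28
tool_pos: [0.457, -0.2623, 0.109]
tool_rot: [-0.702, -3.062, -0.001]
force: [0.7, -0.0, -1.3]
gripper_width: 0.0648
potred top 1564 [ 464.8 -282.5] rms 5.7 freeR 49.8
potred side 2261 [ 469.4 -254.3] rms 1.7 freeR 28.9
```

```bash
python3 -m handwheel '[[6,[0.05,-0.45,-2],[0,0,0]],[6,[0,0,-2],[0,0,0]],[6,[0,0,0],[0,0,0]],[6,[0,0,0],[0,0,0]]]'
python3 - <<'E'
from h import *
c=optics.capture('side'); P=manip.state()['tool_pos']; print(P)
o=(325,240); 
for n,Q in(('lidtop',P+[0,0,.0361]),('lid discbottom',P+[0,0,.0181]),('potrim',[.4578,-.267,.062]),('potfoot',[.4578,-.267,0])): print(n,(pix(c,Q)[0]-o)*4)
cv2.imwrite('pics/r1.png',np.clip(cv2.resize(c['frame'][240:365,325:445],(480,500),interpolation=2).astype(float)*2.2,0,255)[:,:,::-1].astype('uint8'))
E
```

```text
time: 29.88
tool_pos: [0.4578, -0.2682, 0.0698]
tool_rot: [0.704, 3.06, -0.001]
force: [0.4, -0.0, 0.7]
gripper_width: 0.0649
[ 0.45804221 -0.26841689  0.07014957]
lidtop [224.96021681 203.41385911]
lid discbottom [220.87117484 237.71730244]
potrim [212.20531683 283.37435437]
potfoot [199.94204775 387.73849074]
```

View pics/r1.png

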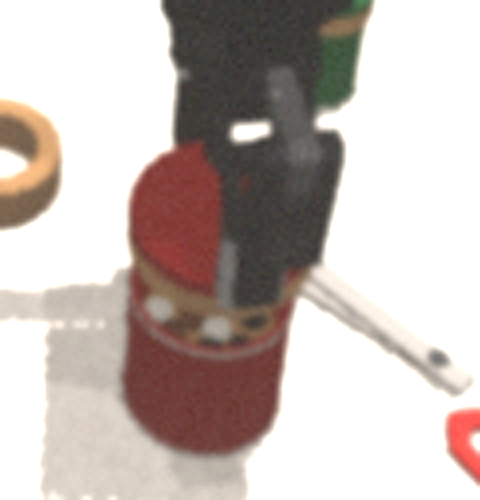

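The lid's left edge at 130 px implies a centre of about 224 px, against 225 px expected over the pot. It is aligned, so I'll lower it.

```bash
python3 -m handwheel '[[6,[0,0.05,-1],[0,0,0]],[6,[0,0,-0.5],[0,0,0]],[6,[0,0,-0.5],[0,0,0]],[6,[0,0,-0.4],[0,0,0]],[6,[0,0,0],[0,0,0]],[6,[0,0,0],[0,0,0]]]'
```

```text
time: 30.68
tool_pos: [0.4575, -0.2676, 0.045]
tool_rot: [0.705, 3.061, 0.001]
force: [0.6, 1.6, -0.6]
gripper_width: 0.0651
```

```bash
python3 -m handwheel '[[6,[0,0,-0.1],[0,0,0]],[6.8,[0,0,0],[0,0,0]],[7.5,[0,0,0],[0,0,0]],[8.5,[0,0,0],[0,0,0]],[8.5,[0,0,0.5],[0,0,0]],[8.5,[0,0,2],[0,0,0]],[8.5,[0,0,4],[0,0,0]],[8.5,[0,0,5],[0,0,0]],[8.5,[-3,3,2],[0,0,0]],[8.5,[-4,4,0],[0,0,0]],[8.5,[-4,4,0],[0,0,0]],[8.5,[-3,5,0],[0,0,0]]]'; python3 -m handwheel '[[8.5,[0,5,0],[0,0,0]],[8.5,[0,5,0],[0,0,0]],[8.5,[0,5,0],[0,0,0]],[8.5,[0,5,0],[0,0,0]],[8.5,[0,5,0],[0,0,0]],[8.5,[0,5,0],[0,0,0]],[8.5,[0,0,0],[0,0,0]]]'
cat > fin.py <<'E'
from h import *
D=[('red',.062,.034,.031,(458,-267)),('blue',.058,.0295,.0265,(649,163)),('yellow',.054,.025,.022,(432,15)),('green',.050,.0205,.0175,(610,-165))]
for v in('top','side'):
    c=optics.capture(v)
    for n,z,r,rp,p in D:
        at=pix(c,[p[0]/1e3,p[1]/1e3,z+.015])[0]; px=np.linalg.norm(pix(c,[p[0]/1e3+.03,p[1]/1e3,z])-pix(c,[p[0]/1e3,p[1]/1e3,z]))/.03
        h=cv2.cvtColor(c['frame'],cv2.COLOR_RGB2HSV); m=mask(c,n,at,px*(r+.008),90,48 if v=='side' else 35)
        q=np.argwhere(m)[:,::-1]
        if len(q)<40: print(n,v,'hidden',len(q));continue
        e=cv2.fitEllipse(cv2.convexHull(q.astype(np.int32))); g=ray(c,e[0],z+.018)[0]*1e3
        x,s,fr=circ(c,m,z+.018,r)
        print(n,v,len(q),'lid',np.round(x*1e3,1),'rms %.1f freeR %.1f'%(s,fr),'ell',np.round(g,1),'axes',np.round(e[1],1))
a=optics.capture('side')['frame'][110:380,200:450]
b=optics.capture('top')['frame'][130:270,240:480]
a=cv2.resize(a,(500,540),interpolation=2);b=cv2.resize(b,(290,169),interpolation=2);k=np.zeros((540,290,3),np.uint8);k[:169]=b
cv2.imwrite('pics/fin.png',np.clip(np.hstack([a,k]).astype(float)*2,0,255)[:,:,::-1].astype('uint8'))
E
python3 fin.py
```

```text
time: 32.17
tool_pos: [0.316, -0.1069, 0.1794]
tool_rot: [0.708, 3.059, -0.0]
force: [-0.2, 1.0, -0.0]
gripper_width: 0.085
time: 33.05
tool_pos: [0.3166, 0.1949, 0.1792]
tool_rot: [-0.695, -3.064, -0.001]
force: [0.0, -1.1, 0.1]
gripper_width: 0.0852
red top 853 lid [ 457.9 -267. ] rms 0.6 freeR 33.8 ell [ 457.3 -266.1] axes [32.  33.4]
blue top 514 lid [646.7 161.8] rms 0.6 freeR 28.8 ell [646.9 161.8] axes [25.1 25.6]
yellow top 448 lid [431.5  15. ] rms 0.7 freeR 25.7 ell [431.1  14.7] axes [23.4 23.9]
green top 243 lid [ 608.9 -163. ] rms 0.8 freeR 19.1 ell [ 609.5 -163.7] axes [17.3 17.3]
red side 1356 lid [ 455.6 -268.5] rms 0.6 freeR 33.2 ell [ 454.3 -270.3] axes [37.3 46.5]
blue side 215 lid [642.3 156.5] rms 1.8 freeR 26.5 ell [643.2 156.3] axes [11.6 23. ]
yellow side 471 lid [430.   15.7] rms 1.4 freeR 23.2 ell [425.8   4. ] axes [24.  26.2]
green side 208 lid [ 605. -169.] rms 1.3 freeR 18.0 ell [ 606.6 -167.1] axes [12.6 20.4]
```

The picture limit is reached, so I'll check the heights and tilt numerically. I'll find the bright top face in the side view and compare it with where a seated top should project, using the lids already seen seated as controls.

Run:
```python
from h import *
D=[('red',.062,.034,(457.9,-267)),('blue',.058,.0295,(646.7,161.8)),('yellow',.054,.025,(431.5,15)),('green',.050,.0205,(608.9,-163))]
c=optics.capture('side')
for n,z,r,p in D:
    C=np.array([p[0]/1e3,p[1]/1e3,z+.018]); a=np.linspace(0,2*np.pi,60)
    E=pix(c,C+np.c_[r*np.cos(a),r*np.sin(a),0*a]); pe=cv2.fitEllipse(E.astype(np.float32))
    at=E.mean(0); m=mask(c,n,at,np.ptp(E[:,0])*.62,90,30); V=c['frame'].max(2)
    t,_=cv2.threshold(V[m>0],0,255,cv2.THRESH_OTSU); q=np.argwhere((m>0)&(V>t))[:,::-1]
    k=np.zeros_like(m); k[q[:,1],q[:,0]]=255; l=cv2.connectedComponentsWithStats(k); q=np.argwhere(l[1]==1+l[2][1:,4].argmax())[:,::-1]
    oe=cv2.fitEllipse(cv2.convexHull(q.astype(np.int32)))
    print(n,'pred',np.round(pe[0],1),np.round(pe[1],1),round(pe[2]),'obs',np.round(oe[0],1),np.round(oe[1],1),round(oe[2]),'px/10mm z',np.round(pix(c,C+[0,0,.01])[0][1]-at[1],1))
    u=int(round(oe[0][0])); v0=int(oe[0][1]); h=cv2.cvtColor(c['frame'],cv2.COLOR_RGB2HSV); print('  col HSV',[tuple(map(int,h[v,u])) for v in range(v0+8,v0+42,3)])
```

```text
red pred [379.2 303.5] [36.3 47.5] 102 obs [378.7 304.4] [35.4 46.4] 102 px/10mm z -4.9
  col HSV [(1, 174, 85), (1, 182, 84), (1, 177, 85), (2, 171, 85), (3, 125, 43), (14, 110, 51), (9, 113, 45), (5, 121, 42), (3, 128, 42), (3, 115, 42), (3, 113, 43), (0, 131, 41)]
blue pred [325.5 150.4] [12.1 25. ] 90 obs [325.5 151. ] [10.4 22.6] 91 px/10mm z -3.8
  col HSV [(0, 14, 37), (13, 87, 53), (113, 58, 35), (113, 66, 35), (117, 68, 34), (115, 76, 37), (113, 64, 36), (109, 83, 34), (18, 18, 71), (19, 22, 127), (18, 20, 129), (27, 18, 129)]
yellow pred [273.1 213.8] [16.  26.6] 85 obs [272.8 214.7] [15.4 25.7] 86 px/10mm z -4.2
  col HSV [(17, 171, 106), (16, 132, 54), (17, 92, 50), (17, 139, 55), (15, 132, 58), (17, 130, 57), (15, 139, 57), (16, 136, 58), (15, 136, 58), (15, 58, 62), (20, 21, 107), (21, 20, 130)]
green pred [406.9 233.4] [14.4 23.2] 100 obs [407.7 234.4] [11.5 20. ] 100 px/10mm z -4.3
  col HSV [(55, 72, 39), (17, 92, 50), (22, 81, 47), (51, 48, 37), (53, 58, 35), (45, 60, 34), (55, 46, 33), (47, 62, 37), (36, 27, 47), (20, 20, 116), (18, 24, 127), (23, 18, 128)]
```

All four tops project within 1 px of the seated prediction, with the same small offset and matching tilt angles. I'm handing in.

```bash
python3 -c "
from rig import hand_in,manip
print(hand_in(), manip.state()['time'])"
```

```text
the job is handed in; nothing more can be done
the job is handed in; nothing more can be done
```

I took the stack apart in order green, yellow, blue, red, put each lid on the pot of its own colour, and handed the job in at about 33 s of robot time with the gripper clear. `hand_in()` reports no verdict.

**Last checks:**
- **Height and tilt:** In the side view, all four lid tops lie within about 1.3 px (3 mm) of where a seated, level lid should project. All four have nearly the same small downward offset of about 0.6–1 px, and their ellipse angles match to 1°.
- **Centring:** The final top-view lid centres agree with the first top-view pot positions to about 0.8 mm (red), 3.3 mm (blue), 2.4 mm (yellow) and 3.1 mm (green). The pots were not re-measured after closing, but each taper leaves only about 2 mm of play.
- **Pictures:** I saw green, yellow and blue seated flat. The 16-picture limit stopped me viewing red after release, so its seating rests on the numeric check only. I did not re-measure the glue bottle at the end; its first fits were unreliable, and I carried green clear above it and kept the other lids off it.

**What disagreed:**
- My first grasp closed above the green lid, because the finger tips sit about 20 mm behind the reported TCP. I then set grasp depths from the pictures.
- The gripper read 2–3 mm less than the true lid diameter on all four lids.
- The two cameras differed by up to about 3 mm on most objects, and by up to 7 mm on the final green and blue side-view fits. I trusted the top view there because its fits were tighter.

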